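Module through the reader gantry

ROBOT

A 6-joint arm with a two-finger parallel gripper is mounted at the origin on the work surface. World frame = base frame: x ahead of the robot, y to its left, z up, the work surface at z = 0. Lengths are in mm, angles in rad, forces in N, time in s.
With the tool pointing down it reaches from about 400 to 925 mm from the base axis. Payload 12.5 kg.
Tool frame: the origin (TCP) lies where the fingers leave the gripper's body, on its centre line; the fingertips stand 78 mm ahead of it and the grasp point (between the pads) lies 59 mm ahead of it (env.tip_extent is the distance from the TCP to the fingertips, in mm); z points along the fingers, y is the direction in which the jaws open and shut (so a half turn about z gives the same grasp; the last joint's range is limited). The gripper opens to 95 mm and grips with 3 to 60 N. Pads are 20 mm wide; open, the fingers measure 119 mm over their backs; the gripper's body (75 mm by 180 mm) begins 59 mm behind the grasp point.
Start: joints at [-1.364, 0.491, 1.559, -0, 1.092, -0.106], TCP at [192.349, -594.676, 292.261] pointing down, gripper open.
Joint ranges: [-3.1, 3.1], [-0.84, 2.19], [0.05, 2.79], [-1.13, 4.28], [0.06, 2.93], [-2.69, 2.69]. Speed limits (rad/s): [2.22, 2.22, 2.79, 3.14, 3.14, 3.14].

INTERFACE

Orientations are given as [roll, pitch, yaw] about the fixed x, y, z axes, in that order (R = Rz(yaw) Ry(pitch) Rx(roll)).
In Python, from cell import env gives the robot as it stands. The module is installed in compiled form; this text tells all that it offers.
- The arm moves only by the tool play_rows, never from a script. Its argument "targets" is a list of rows, each an object with "linear": the shift along the tool's x, y, z in mm, a list of three; "turn": the turn about the tool's z in rad. A call has 1 to 20 rows; each row is the pose to reach, as a shift and turn from the pose commanded when the call began, along the tool's axes at that moment; what a row does not reach only later rows make up. A row lasts 1/8 s, in which the tool goes at most 62.5 mm and 10.7 degrees, less where a joint would pass 70% of its speed; a pose out of reach is approached as far as the arm can. A call with a gripper value outside its range is refused whole. "hand" is the finger opening in mm, from 0 to 95.1, set as the call begins (left out, the last holds). The fingers move at their own pace and stop on an object; the grip force is fixed at half the most. Time passes only in rows, so rows that repeat a pose let the fingers close. It gives the time, the measured TCP pose, the force and the opening at its end, in the units of the state.
- env.state(): the state, without advancing time (a new reading comes with each control period).
- env.read_camera(name): name is "scene" or "top"; returns (picture, depth): 400x640x3 uint8, red, green, blue; 400x640 float32, mm along the optical axis (not along the pixel's ray), 0 where there is no reading.
- env.camera_params(name): a dict with "fx", "fy", "cx", "cy" (pixels), "R" (3x3) and "t" (3): a world point X has camera coordinates R X + t. Camera axes: x right, y down, z forward; pixel columns grow to the right and rows downward; lengths in mm; the calibration is good to about 2 mm. A picture is of the moment at which its call begins. camera_params takes no time and is no camera call.
- env.job_done(): hands the job in, once; it reports no verdict.
The state is a dict: "t": time; "joints": joint angles; "qvel": joint speeds; "tau": joint torques, N m; "eef_pos": TCP position; "tcp_rot": TCP orientation; "ft_force": force on the tool from outside, world axes, zero at the start; "moment": the same for the moment, N m; "opening": opening from 0.0 (shut) to 1.0 (fully open).
Only numpy, scipy, OpenCV 4.12 (cv2) and the standard library are available. Lean on these libraries where they do the work, as an engineer would, in place of code of your own. Each camera call takes 0.05 s, during which the arm holds its last target.

TASK

Draw the black module out of the charging dock, set it down on the aluminium feed plate with its nose towards the mouth of the green reader gantry, still outside it, and let go; its white cover must be pressed fully home before it goes in. Then push it by its orange tail end under the reader head until its nose rests against the dark stop at the far end, and let go. Keep the module upright, and leave the vise, tape dispenser, parts bin and screwdriver as they are.

Things in the scene. Friction and masses are not known exactly. Their poses are not given: they have to be found in the camera images.
- module_center (a point): Loose black module, ~0.43 kg: box 150 mm long (x), 58 wide (y), 32 high, cover shut. Point: centre of the box, 16 above its underside; +x to its nose (x=+75), z up. Orange tongue on the tail, x=-75 to -115. Starts in the dock on a 6 mm apron, tongue inwards: tongue and last 30-37 of the box are under the roof; the rest is free to grip by the sides. Draw it ~90 straight out along +x, then lift.
- tongue (a point): Centre of the module's orange tongue, a block 40 mm long (x), 24 wide (y), 28 high, its top 14 above this point. It lies 95 mm behind module_center (x = -95, y = 0, z = 0 of it). Axes as the module's.
- cover_press (a point): Where to press the white cover: a grey patch on its top, 85 mm from the hinge, 14 short of the free edge (at the nose end). Cover 99 long, 52 wide, 4.5 thick, hinged across the module 30 behind module_center, at the height of the box's top. When shut, this point is 55 ahead of and 16 above module_center, level with the box's top. Axes as the cover's.
- cover (a joint): Opening angle of the white cover in rad: 0 is fully home (flush), at most 0.26. Starts proud at 0.12 to 0.22 and stays where it is left (stiff friction catch: about 4 N at cover_press moves it; hard stop at 0). Proud, it does not fit under the gantry.
- gantry: Fixed reader gantry; origin on the bench under the middle of the feed area, x inwards along the tunnel, z up. Aluminium plate 6 mm thick, x=-90 to 225, 140 wide. Tunnel x=100 to 180, 66 wide between green pillars (116 over all), headroom 36 above the plate; head up to z=130. Low steel lead-in guides flare from the mouth to x=70, y=+-50, up to z=30.
- stop (a point): Middle of the face of the dark stop block beyond the tunnel, which the module's nose must meet; at x = 205 mm, y = 0, z = 18 of the gantry, axes as the gantry's. With the module home, module_center is 75 mm short of it (x = 130 of the gantry); set down outside on the feed plate, module_center is at about x = 0, y = 0, z = 22 of the gantry.
- dock: Fixed blue charging dock; origin on the bench under the front part of its grey apron, x out of the dock, z up. Apron 6 mm thick, x = -182 to 85, 100 wide. The mouth is at x = -90: behind it, side walls 66 apart (86 over all) and a roof 36 above the apron, top at z = 54; back wall inside at x = -172.
- vise: Bystander, fixed: small yellow and green bench vise between gantry and dock, 105 mm (x) by 85 by 143 high; origin under its centre. Carry over or round it.
- tape_dispenser: Bystander, loose: black tape dispenser 130 mm (x) by 60 by 75 high, 50 mm or more beyond the end of the dock's apron; origin under its centre.
- parts_bin: Bystander, loose: open blue bin 120 mm (x) by 80 by 50 high; origin under its centre.
- screwdriver: Bystander, loose: black and red screwdriver lying along x, from -100 to +90 mm, 26 thick; origin on the bench under the front of its handle.

How it is judged:
By the outcome, as a careful person would: the job done as asked, in the order asked, and still so for the second after the job is handed in, with the robot touching nothing.
It also fails if it takes over 64 s, if anything falls off the work surface, if the arm or the gripper's body presses on something with over 40 N, if the wrist force passes 120 N, or if a joint passes its speed limit or range.

## Working session

There is one attempt and no reset: what is moved stays moved. The work goes in short steps, Python scripts to look and compute and a tool call to move; the robot and the scene stay as the last step left them, time stands still between calls to the robot, and variables do not carry over. Pictures are saved under pics/ and viewed, and the job is handed in when it is done.

Besides the shell and the picture viewer there is one more tool, called after "Request:" by a JSON object that holds its "name" and its "arguments", one argument or row to a line. play_rows: Moves the arm, as the interface text tells. Its arguments: {"type":"object","properties":{"targets":{"type":"array","items":{"type":"object","properties":{"linear":{"type":"array","items":{"type":"number"}},"turn":{"type":"number"}}}},"hand":{"type":"number"}},"required":["targets"]}

```bash
mkdir -p pics; python3 - <<'E'
from cell import env
import cv2,numpy as np
print(env.state())
for n in("scene","top"):
    p,d=env.read_camera(n); np.savez(f"pics/{n}0.npz",p=p,d=d)
    cv2.imwrite(f"pics/{n}0.png",p[:,:,::-1]); print(n,env.camera_params(n))
E
```

```text
{'t': 0.0, 'joints': array([-1.36362608e+00,  4.91553129e-01,  1.55946536e+00, -6.52118570e-06,
        1.09168873e+00, -1.05547213e-01]), 'qvel': array([ 8.49795649e-04,  8.43122141e-05, -1.34071933e-03, -1.81504370e-03,
       -8.42192179e-04,  4.32591493e-04]), 'tau': array([ 1.56272476e-03, -6.12639999e+01, -2.58175635e+01,  6.93259388e-02,
        4.82237292e-02, -1.17465443e-04]), 'eef_pos': array([ 192.29659036, -594.51083925,  291.66021541]), 'tcp_rot': array([-3.14048369e+00, -1.11669153e-04,  3.12720406e-01]), 'ft_force': array([0.13988399, 0.39106851, 0.07492139]), 'moment': array([ 0.10863035, -0.00223454,  0.03069474]), 'opening': 1.0026521539836526}
scene {'fx': 387.904151669181, 'fy': 387.904151669181, 'cx': 319.751701978105, 'cy': 202.93786404438862, 'R': array([[-0.70007645,  0.71401894, -0.00836115],
       [ 0.58964551,  0.57144806, -0.57075851],
       [-0.40275443, -0.40450471, -0.8210754 ]]), 't': array([ 390.12888999, -314.43647486, 1339.67130762])}
top {'fx': 422.4624652309022, 'fy': 422.4624652309022, 'cx': 319.30269631608417, 'cy': 198.7876514346643, 'R': array([[-0.0258744 , -0.99956325,  0.01427664],
       [-0.9971289 ,  0.02478944, -0.07155028],
       [ 0.07116512, -0.01608697, -0.99733482]]), 't': array([   3.00294128,  573.08076548, 1369.51532026])}
```

View pics/scene0.png

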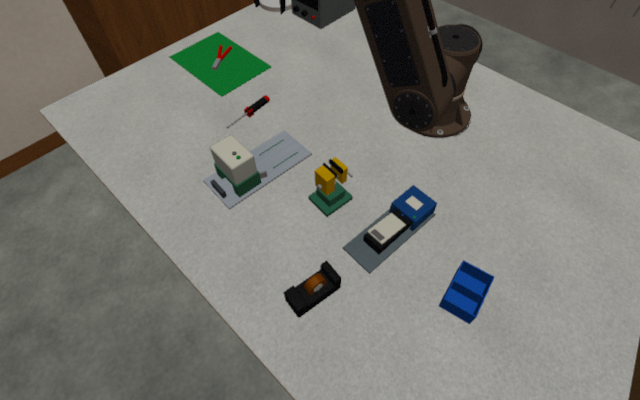

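View pics/top0.png

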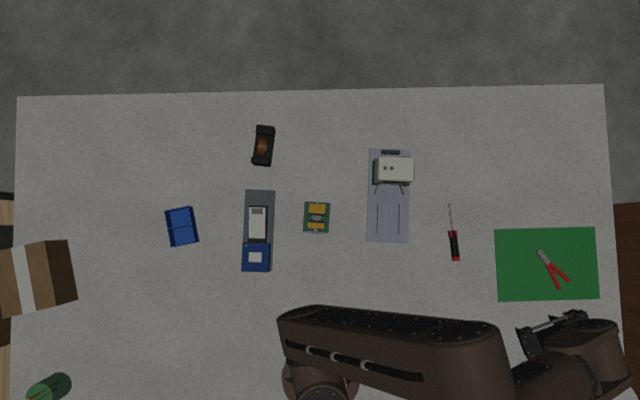

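The top view shows the dock (blue, ~(257,258)), with its apron reaching up to row 190. The module is at (258,222), the vise at (316,217), and the gantry plate spans (368-409,148-243). Next I measure these.

```bash
cat > h.py <<'E'
import numpy as np,cv2
from cell import env
def P(n):
    c=env.camera_params(n); K=np.array([[c['fx'],0,c['cx']],[0,c['fy'],c['cy']],[0,0,1]]); return K,np.array(c['R']),np.array(c['t'])
def cloud(n,d):
    K,R,t=P(n); v,u=np.mgrid[:400,:640]
    c=np.stack([(u-K[0,2])/K[0,0]*d,(v-K[1,2])/K[1,1]*d,d],-1)
    return (c-t)@R
def atz(n,uv,z):
    K,R,t=P(n); uv=np.atleast_2d(uv).astype(float)
    r=np.c_[(uv-[K[0,2],K[1,2]])/K[0,0],np.ones(len(uv))]@R; o=-R.T@t
    z=np.broadcast_to(z,len(uv))
    return o+r*((z-o[2])/r[:,2])[:,None]
def proj(n,X):
    K,R,t=P(n); c=np.atleast_2d(X)@R.T+t; return c[:,:2]/c[:,2:]*K[0,0]+[K[0,2],K[1,2]]
E
python3 - <<'E'
from h import *
for n,(x0,x1,y0,y1) in dict(top=(225,425,110,285),scene=(195,445,125,325)).items():
    f=np.load(f"pics/{n}0.npz"); p,d=f['p'],f['d']
    c=cv2.resize(p[y0:y1,x0:x1,::-1],None,fx=3,fy=3,interpolation=cv2.INTER_CUBIC)
    cv2.imwrite(f"pics/{n}0c.png",c)
    X=cloud(n,d)
    if n=='top':
        for r in range(185,275,4): print(r,[ (int(X[r,c,2])) for c in range(240,278,3)], X[r,257,:2].round())
        print()
        for r in range(145,246,5): print(r,[ (int(X[r,c,2])) for c in range(364,414,4)], X[r,388,:2].round())
E
```

```text
185 [1, 0, -3, 0, 1, 3, -5, -2, -2, 0, -6, 1, -4] [626. 195.]
189 [-5, 1, 7, 6, 6, 7, 4, 4, -6, 3, 3, 0, 1] [612. 194.]
193 [3, -1, 10, 5, 8, 5, 2, 0, 6, 3, 0, 7, -4] [599. 195.]
197 [0, 2, 3, 9, 11, 5, 11, 4, 3, 6, 5, 1, 1] [585. 194.]
201 [2, -5, 5, 9, 9, 1406, 8, 4, 6, 5, 3, 4, 9] [572. 195.]
205 [3, 7, 8, 38, 37, 34, 35, 37, 4, 11, 1, 9, 2] [556. 190.]
209 [0, 0, 8, 56, 50, 61, 54, 49, 55, 21, 7, 6, 1] [543. 189.]
213 [-4, 0, 8, 44, 56, 45, 48, 53, 52, 20, 6, 8, 0] [530. 189.]
217 [-5, -1, 9, 52, 45, 44, 45, 47, 48, 14, 13, 0, 1] [517. 190.]
221 [0, 0, 7, 42, 48, 49, 44, 46, 45, 9, 4, 1, 2] [505. 191.]
225 [2, 1, 5, 42, 41, 50, 41, 47, 43, 5, 11, 5, 0] [492. 191.]
229 [0, 4, 2, 41, 40, 37, 41, 41, 42, 6, 5, 9, 0] [479. 192.]
233 [0, 5, 4, 37, 37, 38, 40, 38, 42, 4, 5, 4, 1] [466. 193.]
237 [0, 1, 5, 41, 40, 40, 42, 45, 37, 7, 6, 5, 3] [453. 193.]
241 [-3, 7, 6, 41, 41, 44, 36, 29, 38, 6, 5, -4, 0] [441. 192.]
245 [5, 57, 52, 54, 53, 52, 49, 54, 56, 52, 19, 1, 9] [428. 190.]
249 [0, 49, 53, 58, 51, 55, 58, 53, 54, 54, 18, -1, 4] [416. 191.]
253 [-1, 57, 50, 54, 59, 55, 52, 55, 51,
[... 1027 characters left out ...]
, 12, 3, 31, 3, -3] [ 597. -241.]
195 [-2, 3, 7, 9, 3, 0, 7, 8, 5, 8, 5, 4, 0] [ 581. -241.]
200 [-2, 3, 0, 9, 4, 4, 4, 9, 8, 7, 6, 6, 1] [ 564. -241.]
205 [-3, 1, 9, 9, 8, 10, 6, 4, 2, 4, 6, 5, 1] [ 548. -240.]
210 [-7, 5, 6, 11, 4, 3, 2, 5, 8, 10, -1, 7, -2] [ 531. -240.]
215 [1, 2, 5, 2, 4, 8, 10, 5, 2, 4, 8, 11, 0] [ 514. -238.]
220 [2, 9, 3, 7, 5, 5, 13, 2, 2, 7, 10, 9, 2] [ 498. -237.]
225 [0, 1, 9, 9, 8, 4, 6, 8, 1, 7, 7, 11, 0] [ 481. -237.]
230 [-1, 5, 1406, 6, 6, 8, 7, 8, 5, 7, 9, 6, 5] [ 465. -237.]
235 [1, 5, 9, 3, 6, 5, 10, 4, 5, 0, 5, 6, 1] [ 448. -235.]
240 [2, 6, 8, 11, 9, 8, 4, 7, 6, 9, 7, -2, -2] [ 432. -236.]
245 [2, -1, 0, 3, -1, -2, -1, -2, 0, 0, 4, -4, -4] [ 415. -236.]
```

View pics/top0c.png

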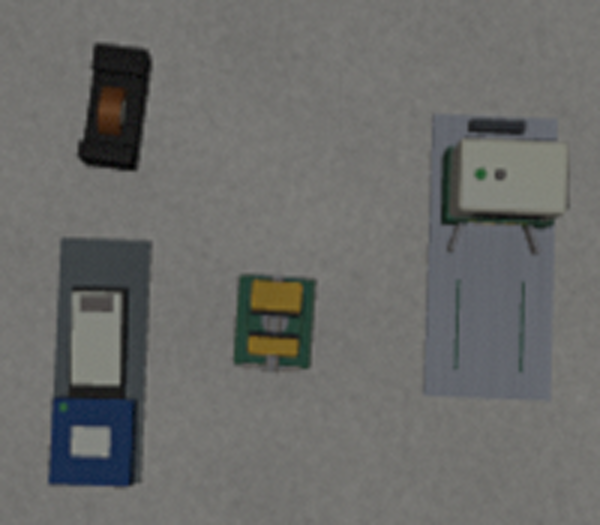

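View pics/scene0c.png

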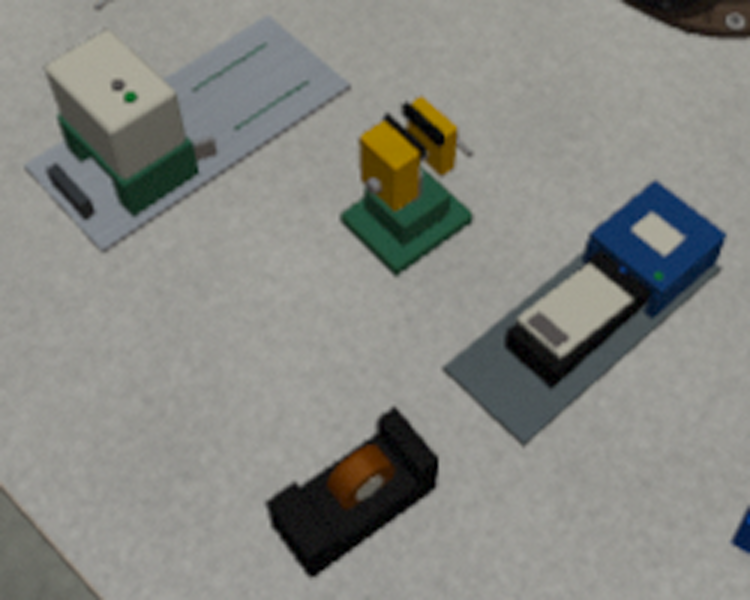

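```bash
python3 - <<'E'
from h import *
o=[]
for n,(x0,x1,y0,y1) in dict(top=(238,282,195,255),scene=(355,425,195,262)).items():
    f=np.load(f"pics/{n}0.npz"); p=f['p']
    c=cv2.resize(p[y0:y1,x0:x1,::-1],None,fx=8,fy=8,interpolation=cv2.INTER_CUBIC)
    c=np.clip(255*(c/255.)**.5,0,255).astype(np.uint8)
    cv2.imwrite(f"pics/{n}0m.png",c)
def un(a,o,s): return (np.array(a)+.5)/s-.5+o
obs=[]
T=lambda a:un(a,[225,110],3); S=lambda a:un(a,[195,125],3)
G=[('top',T([432,113]),(225,70,6)),('top',T([558,119]),(225,-70,6)),('top',T([551,399]),(-90,-70,6)),('top',T([423,395]),(-90,70,6)),
('scene',S([25,167]),(225,-70,6)),('scene',S([103,250]),(225,70,6)),('scene',S([350,87]),(-90,70,6)),('scene',S([268,16]),(-90,-70,6))]
D=[('top',T([62,238]),(85,50,6)),('top',T([152,240]),(85,-50,6)),('top',T([55,398]),(-90,43,54)),('top',T([134,400]),(-90,-43,54)),('top',T([131,485]),(-182,-43,54)),('top',T([49,485]),(-182,43,54)),
('scene',S([443,369]),(85,-50,6)),('scene',S([525,443]),(85,50,6)),('scene',S([656,181]),(-182,-43,54)),('scene',S([725,233]),(-182,43,54)),('scene',S([589,238]),(-90,-43,54))]
from scipy.optimize import least_squares
for nm,L,x0 in(('G',G,(530,-240,0)),('D',D,(530,193,0))):
  for cams in (('top',),('scene',),('top','scene')):
    def w(q,X): c,s=np.cos(q[2]),np.sin(q[2]); return np.array([q[0]+c*X[0]-s*X[1],q[1]+s*X[0]+c*X[1],X[2]])
    fn=lambda q:np.concatenate([(atz(n,uv,X[2])[0]-w(q,X))[:2] for n,uv,X in L if n in cams])
    r=least_squares(fn,x0,loss='soft_l1',f_scale=3); print(nm,cams,r.x.round(4),fn(r.x).round(1))
E
```

```text
G ('top',) [ 5.142805e+02 -2.379127e+02 -6.570000e-02] [-0.2  0.8 -1.1 -0.8  1.2 -0.8  0.2  0.8]
G ('scene',) [ 5.140746e+02 -2.367363e+02 -6.650000e-02] [-0.4  1.8 -1.9 -1.5  2.  -0.1  0.4 -0.1]
G ('top', 'scene') [ 5.141831e+02 -2.373214e+02 -6.640000e-02] [-0.2  0.3 -1.  -1.2  1.4 -1.4  0.2  0.1 -0.6  2.3 -2.  -0.9  1.9  0.5
  0.3  0.5]
D ('top',) [ 5.260216e+02  1.884517e+02 -5.810000e-02] [-1.1 -0.4  0.1  0.  -0.8 -1.5 -0.1  0.9  2.5  0.2 -0.1  0.7]
D ('scene',) [ 5.281959e+02  1.908273e+02 -6.050000e-02] [-0.3  0.  -2.6 -1.5  0.3  1.7 -0.2 -3.4  3.3  2.9]
D ('top', 'scene') [ 5.269441e+02  1.893538e+02 -5.700000e-02] [-2.  -1.4 -0.9 -1.  -1.7 -2.3 -1.1  0.   1.6 -0.5 -1.  -0.   0.8  1.2
 -1.2 -0.3  1.5  3.8  1.2 -1.3  4.4  4.6]
```

View pics/top0m.png

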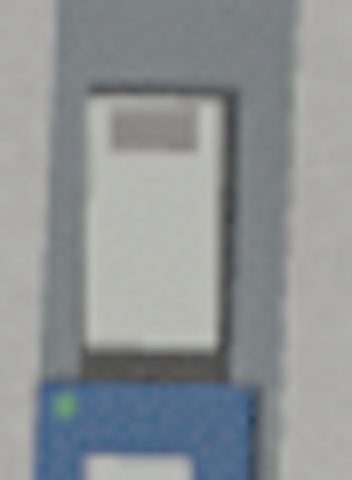

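View pics/scene0m.png

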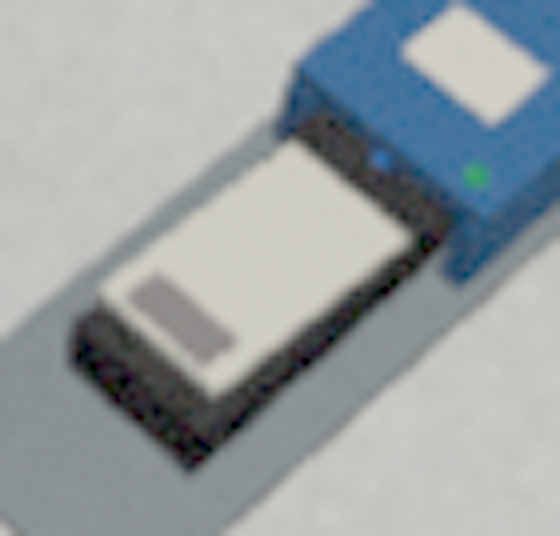

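```bash
python3 - <<'E'
from h import *
from scipy.optimize import least_squares
un=lambda a,o:(np.array(a)+.5)/8-.5+np.array(o)
T=lambda *a:un(a,[238,195]); S=lambda *a:un(a,[355,195])
L=[('scene',S(72,358),(75,-29,-16,0)),('scene',S(192,468),(75,29,-16,0)),
('scene',S(293,140),(0,-26,0,1)),('scene',S(410,240),(0,26,0,1)),('top',T(85,347),(0,26,0,1)),('top',T(220,350),(0,-26,0,1)),
('top',T(88,97),(99,26,0,1)),('top',T(218,97),(99,-26,0,1)),('scene',S(100,292),(99,-26,0,1)),('scene',S(213,397),(99,26,0,1))]
def w(q,X):
    X=np.array(X[:3]) if not X[3] else np.array([-30+X[0]*np.cos(q[3]),X[1],16+X[0]*np.sin(q[3])])
    c,s=np.cos(q[2]),np.sin(q[2]); return np.array([q[0]+c*X[0]-s*X[1],q[1]+s*X[0]+c*X[1],X[2]+22])
f=lambda q:np.concatenate([proj(n,w(q,X))[0]-uv for n,uv,X in L])
r=least_squares(f,(480,190,-.06,.16),loss='soft_l1');print(r.x.round(4),(f(r.x)*2.7).round(1))
g=lambda q:np.concatenate([proj(n,w(q,X))[0]-uv for n,uv,X in L if n=='top']); 
f2=lambda q:f([q[0],q[1],-.058,q[2]])
r=least_squares(f2,(480,190,.16),loss='soft_l1');print(r.x.round(4),(f2(r.x)*2.7).round(1))
d=np.array([526.5,189]);c,s=np.cos(-.058),np.sin(-.058);v=r.x[:2]-d;print('in dock',c*v[0]+s*v[1],-s*v[0]+c*v[1])
b=env.state();print(b['eef_pos'],b['tcp_rot'])
E
```

```text
[ 4.804677e+02  1.927285e+02 -5.570000e-02  1.078000e-01] [-1.9  1.7  0.5  2.8  0.6 -0.   0.6 -1.5  0.5 -0.7 -1.4 -0.5  1.6  0.8
  1.4  2.1 -0.7  0.2  1.  -0.4]Traceback (most recent call last):
  File "<stdin>", line 15, in <module>
    return func(*args, **kwargs)
    vector_fun = VectorFunction(
        fun_wrapped,
    ...<6 lines>...
        workers=workers
    )
    self.J, dct = approx_derivative(
                  ~~~~~~~~~~~~~~~~~^
        self.fun_wrapped, self.x, f0=self.f, **finite_diff_options
        ^^^^^^^^^^^^^^^^^^^^^^^^^^^^^^^^^^^^^^^^^^^^^^^^^^^^^^^^^^
    )
    ^
    J, _nfev = _dense_difference(fun_wrapped, x0, f0, h,
               ~~~~~~~~~~~~~~~~~^^^^^^^^^^^^^^^^^^^^^^^^
                             use_one_sided, method,
                             ^^^^^^^^^^^^^^^^^^^^^^
                             mf)
                             ^^^
    df = [f_eval - f0 for f_eval in f_evals]
                                    ^^^^^^^
    f = np.atleast_1d(self.fun(x, *self.args, **self.kwargs))
                      ~~~~~~~~^^^^^^^^^^^^^^^^^^^^^^^^^^^^^^
    return np.atleast_1d(self.fun(x))
                         ~~~~~~~~^^^
    return self.f(x, *self.args, **self.kwargs)
           ~~~~~~^^^^^^^^^^^^^^^^^^^^^^^^^^^^^^
  File "<stdin>", line 14, in <lambda>
  File "<stdin>", line 11, in <lambda>
  File "h.py", line 15, in proj
    K,R,t=P(n); c=np.atleast_2d(X)@R.T+t; return c[:,:2]/c[:,2:]*K[0,0]+[K[0,2],K[1,2]]
          ~^^^
  File "h.py", line 4, in P
    c=env.camera_params(n); K=np.array([[c['fx'],0,c['cx']],[0,c['fy'],c['cy']],[0,0,1]]); return K,np.array(c['R']),np.array(c['t'])
ValueError: time passes only in moves, steps and waits
```

```bash
python3 - <<'E'
from cell import env
import pickle
pickle.dump({n:env.camera_params(n) for n in("top","scene")},open("cam.pkl","wb"))
E
sed -i 's/c=env.camera_params(n); K/c=CAM[n]; K/; s/^from cell import env/from cell import env\nimport pickle\nCAM=pickle.load(open("\.\/cam.pkl","rb"))/' h.py
cat >> h.py <<'E'
def rel(pos,yaw,targets):
    "pos,yaw = pose at call start; targets list of (x,y,z,yaw) world -> tool shifts"
    c,s=np.cos(yaw),np.sin(yaw)
    for x,y,z,w in targets:
        d=np.array([x,y,z])-pos
        print([round(c*d[0]+s*d[1]),round(s*d[0]-c*d[1]),round(-d[2])],round(yaw-w,3))
E
python3 - <<'E'
from h import *
rel(np.array([192.3,-594.7,292.3]),.3127,[(450,-380,260,.3127),(560,-150,240,.1),(533.4,189.7,200,-.057)])
E
```

```text
[311, -125, 32] 0.0
[487, -310, 52] 0.213
[566, -641, 92] 0.37
```

Request:
{"name": "play_rows", "arguments": {
  "hand": 0,
  "targets": [
    {"linear": [52, -20, 5], "turn": 0},
    {"linear": [104, -42, 11], "turn": 0},
    {"linear": [156, -63, 16], "turn": 0},
    {"linear": [208, -84, 21], "turn": 0},
    {"linear": [260, -104, 27], "turn": 0.02},
    {"linear": [311, -125, 32], "turn": 0.05},
    {"linear": [360, -170, 38], "turn": 0.1},
    {"linear": [405, -210, 43], "turn": 0.15},
    {"linear": [447, -260, 48], "turn": 0.2},
    {"linear": [487, -310, 52], "turn": 0.25},
    {"linear": [500, -365, 60], "turn": 0.3},
    {"linear": [515, -420, 65], "turn": 0.37},
    {"linear": [528, -475, 72], "turn": 0.37},
    {"linear": [540, -530, 80], "turn": 0.37},
    {"linear": [553, -590, 86], "turn": 0.37},
    {"linear": [566, -641, 92], "turn": 0.37},
    {"linear": [566, -641, 92], "turn": 0.37},
    {"linear": [566, -641, 92], "turn": 0.37},
    {"linear": [566, -641, 92], "turn": 0.37}
  ]
}}

```text
t: 2.48
eef_pos: [533.9, 188.2, 200.3]
tcp_rot: [3.141, -0.0, -0.059]
ft_force: [-0.3, 0.3, 0.3]
opening: 0.004
```

Request:
{"name": "play_rows", "arguments": {
  "targets": [
    {"linear": [0, -1, 35], "turn": 0},
    {"linear": [0, -1, 66], "turn": 0},
    {"linear": [0, -1, 70], "turn": 0},
    {"linear": [0, -1, 74], "turn": 0},
    {"linear": [0, -1, 76], "turn": 0}
  ]
}}

```text
t: 3.1
eef_pos: [534.1, 190.0, 125.1]
tcp_rot: [-3.141, -0.001, -0.058]
ft_force: [-2.1, -3.0, 3.3]
opening: 0.003
```

```bash
python3 - <<'E'
from h import *
o=[]
for n in("scene","top"):
    p,d=env.read_camera(n); u,v=proj(n,[530,190,45])[0].astype(int)
    c=p[v-40:v+40,u-45:u+45,::-1]; o.append(cv2.resize(c,None,fx=4.4,fy=4.4,interpolation=cv2.INTER_CUBIC))
cv2.imwrite("pics/press1.png",np.clip(255*(np.hstack(o)/255.)**.6,0,255).astype(np.uint8))
E
```

```text
(no output)
```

View pics/press1.png

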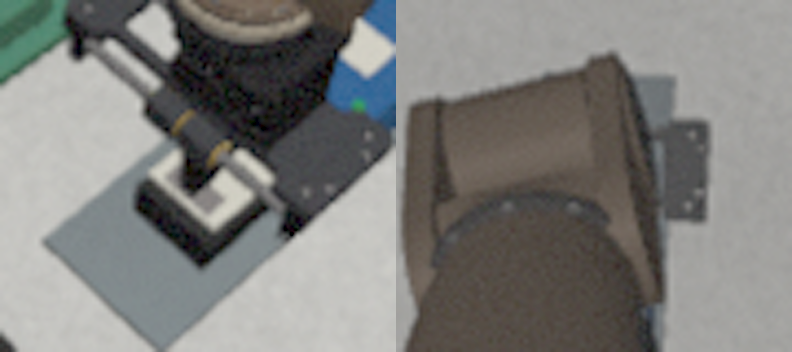

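The fingers sit on the grey patch at (205,190), and the force of about 3 N confirms contact. Pressing on.

Request:
{"name": "play_rows", "arguments": {
  "targets": [
    {"linear": [0, 0, 3], "turn": 0},
    {"linear": [0, 0, 5], "turn": 0},
    {"linear": [0, 0, 7], "turn": 0},
    {"linear": [0, 0, 7], "turn": 0}
  ]
}}

```text
t: 3.7
eef_pos: [533.9, 190.5, 117.1]
tcp_rot: [-3.141, -0.0, -0.057]
ft_force: [1.6, 0.1, 2.2]
opening: 0.005
```

Request:
{"name": "play_rows", "arguments": {
  "targets": [
    {"linear": [0, 0, 1], "turn": 0},
    {"linear": [0, 0, 1], "turn": 0}
  ]
}}

```text
t: 3.95
eef_pos: [533.7, 190.5, 116.2]
tcp_rot: [-3.142, -0.0, -0.057]
ft_force: [2.1, 0.0, 2.1]
opening: 0.008
```

Request:
{"name": "play_rows", "arguments": {
  "targets": [
    {"linear": [0, 0, 1], "turn": 0},
    {"linear": [0, 0, 1], "turn": 0}
  ]
}}

```text
t: 4.2
eef_pos: [533.7, 190.5, 115.5]
tcp_rot: [-3.141, -0.0, -0.057]
ft_force: [0.9, -0.4, 7.2]
opening: 0.007
```

Request:
{"name": "play_rows", "arguments": {
  "targets": [
    {"linear": [0, 0, 1], "turn": 0},
    {"linear": [0, 0, 1], "turn": 0}
  ]
}}

```text
t: 4.45
eef_pos: [533.7, 190.5, 115.1]
tcp_rot: [-3.141, -0.001, -0.057]
ft_force: [-0.5, 0.3, 15.2]
opening: 0.003
```

Request:
{"name": "play_rows", "arguments": {
  "targets": [
    {"linear": [0, 0, 0.6], "turn": 0},
    {"linear": [0, 0, 0.6], "turn": 0}
  ]
}}

```text
t: 4.7
eef_pos: [533.7, 190.5, 115.0]
tcp_rot: [-3.141, -0.001, -0.057]
ft_force: [-2.9, 0.3, 20.3]
opening: 0.004
```

Request:
{"name": "play_rows", "arguments": {
  "hand": 95,
  "targets": [
    {"linear": [0, 0, -30], "turn": 0},
    {"linear": [0, 0, -70], "turn": 0},
    {"linear": [-28, 0, -70], "turn": 0},
    {"linear": [-56, 1, -60], "turn": 0},
    {"linear": [-56, 1, -50], "turn": 0},
    {"linear": [-56, 1, -50], "turn": 0}
  ]
}}

```text
t: 5.45
eef_pos: [477.9, 192.6, 162.8]
tcp_rot: [3.141, 0.001, -0.057]
ft_force: [0.4, -0.2, 0.7]
opening: 0.576
```

```bash
python3 - <<'E'
from h import *
o=[];print(env.state()['eef_pos'],env.state()['opening'],env.state()['ft_force'])
for n in("scene","top"):
    p,d=env.read_camera(n); u,v=proj(n,[510,190,45])[0].astype(int)
    c=p[v-40:v+40,u-45:u+45,::-1]; o.append(cv2.resize(c,None,fx=4.4,fy=4.4,interpolation=cv2.INTER_CUBIC))
cv2.imwrite("pics/press2.png",np.clip(255*(np.hstack(o)/255.)**.6,0,255).astype(np.uint8))
E
```

```text
[477.88776706 192.57773775 162.84762954] 0.5758436333098294 [ 0.36722449 -0.22780428  0.68630312]
```

View pics/press2.png

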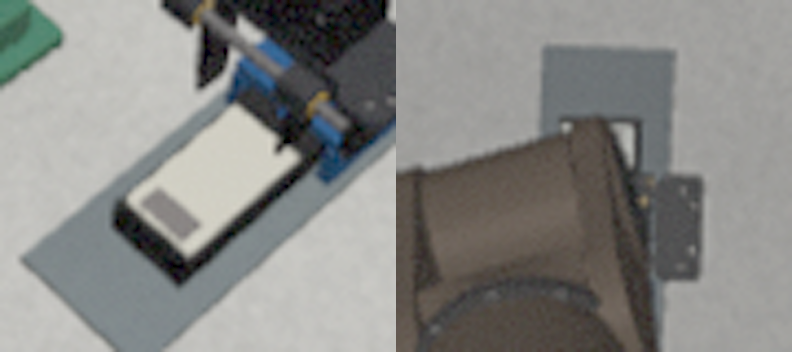

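The cover is now flush, with a black rim showing evenly around it. Next is the grasp.

Request:
{"name": "play_rows", "arguments": {
  "targets": [
    {"linear": [0, 0, 10], "turn": 0},
    {"linear": [0, 0, 20], "turn": 0},
    {"linear": [0, 0, 24], "turn": 0},
    {"linear": [0, 0, 28], "turn": 0},
    {"linear": [0, 0, 34], "turn": 0},
    {"linear": [0, 0, 50], "turn": 0},
    {"linear": [0, 0, 66], "turn": 0},
    {"linear": [0, 0, 75], "turn": 0},
    {"linear": [0, 0, 75], "turn": 0}
  ]
}}

```text
t: 6.68
eef_pos: [477.5, 192.5, 87.7]
tcp_rot: [3.141, 0.002, -0.057]
ft_force: [-0.1, 0.4, -0.4]
opening: 1.001
```

Request:
{"name": "play_rows", "arguments": {
  "hand": 40,
  "targets": [
    {"linear": [0, 0, 0], "turn": 0},
    {"linear": [0, 0, 0], "turn": 0},
    {"linear": [0, 0, 0], "turn": 0},
    {"linear": [0, 0, 0], "turn": 0},
    {"linear": [0, 0, 0], "turn": 0},
    {"linear": [0, 0, 0], "turn": 0},
    {"linear": [0, 0, 0], "turn": 0}
  ]
}}

```text
t: 7.55
eef_pos: [477.8, 192.6, 88.8]
tcp_rot: [-3.142, -0.0, -0.057]
ft_force: [-0.4, 1.2, 5.2]
opening: 0.606
```

Request:
{"name": "play_rows", "arguments": {
  "targets": [
    {"linear": [8, 0, 0], "turn": 0},
    {"linear": [20, 0, 0], "turn": 0},
    {"linear": [34, 0, 0], "turn": 0},
    {"linear": [48, 0, 0], "turn": 0},
    {"linear": [62, 0, 0], "turn": 0},
    {"linear": [76, 0, 0], "turn": 0},
    {"linear": [88, 0, 0], "turn": 0},
    {"linear": [94, 0, 0], "turn": 0},
    {"linear": [94, 0, 0], "turn": 0}
  ]
}}

```text
t: 8.68
eef_pos: [570.9, 187.1, 88.8]
tcp_rot: [3.141, 0.002, -0.057]
ft_force: [-5.5, -1.1, 9.1]
opening: 0.609
```

```bash
python3 - <<'E'
from h import *
o=[];print(env.state()['eef_pos'],env.state()['opening'],env.state()['ft_force'])
for n in("scene","top"):
    p,d=env.read_camera(n); u,v=proj(n,[550,190,45])[0].astype(int)
    c=p[v-40:v+40,u-45:u+45,::-1]; o.append(cv2.resize(c,None,fx=4.4,fy=4.4,interpolation=cv2.INTER_CUBIC))
cv2.imwrite("pics/draw.png",np.clip(255*(np.hstack(o)/255.)**.6,0,255).astype(np.uint8))
E
```

```text
[570.8796529  187.05949416  88.79746442] 0.6093943558760319 [-5.50096028 -1.07471761  9.14671105]
```

View pics/draw.png

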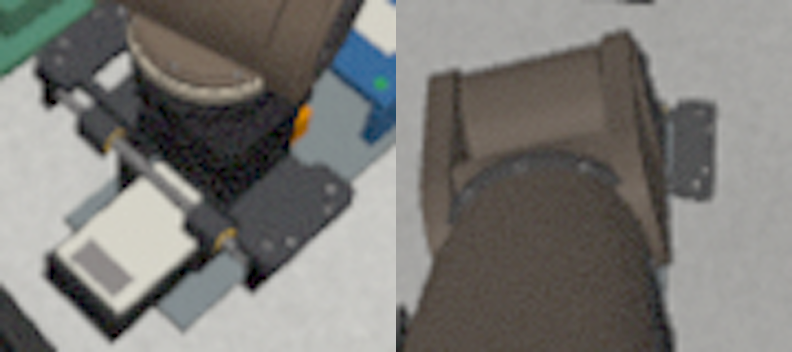

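Module drawn clear: its orange tongue shows at (302,122), ahead of the dock mouth. Lift and carry next.

```bash
python3 - <<'E'
from h import *
s=env.state()
rel(np.array([570.9,187.1,87.5]),-.057,[(570.9,187.1,265,-.057),(503.2,-236.8,265,-.066),(503.2,-236.8,100,-.066)])
E
```

```text
[0, 0, -178] 0.0
[-43, 427, -178] 0.009
[-43, 427, -12] 0.009
```

Request:
{"name": "play_rows", "arguments": {
  "targets": [
    {"linear": [0, 0, -10], "turn": 0},
    {"linear": [0, 0, -40], "turn": 0},
    {"linear": [0, 0, -80], "turn": 0},
    {"linear": [0, 0, -120], "turn": 0},
    {"linear": [0, 0, -155], "turn": 0},
    {"linear": [0, 0, -178], "turn": 0},
    {"linear": [-2, 20, -178], "turn": 0},
    {"linear": [-6, 60, -178], "turn": 0},
    {"linear": [-10, 105, -178], "turn": 0},
    {"linear": [-15, 150, -178], "turn": 0.003},
    {"linear": [-20, 195, -178], "turn": 0.003},
    {"linear": [-24, 240, -178], "turn": 0.006},
    {"linear": [-29, 285, -178], "turn": 0.006},
    {"linear": [-33, 330, -178], "turn": 0.009},
    {"linear": [-38, 375, -178], "turn": 0.009},
    {"linear": [-42, 412, -178], "turn": 0.009},
    {"linear": [-43, 427, -178], "turn": 0.009},
    {"linear": [-43, 427, -178], "turn": 0.009},
    {"linear": [-43, 427, -178], "turn": 0.009}
  ]
}}

```text
t: 11.15
eef_pos: [504.1, -235.7, 266.3]
tcp_rot: [-3.141, 0.001, -0.066]
ft_force: [0.7, -0.0, -5.5]
opening: 0.612
```

```bash
python3 - <<'E'
from h import *
print(env.state()['eef_pos'],env.state()['tcp_rot'],env.state()['opening'],env.state()['ft_force'])
p,d=env.read_camera("scene"); c=p[90:290,140:440,::-1]
cv2.imwrite("pics/carry.png",np.clip(255*(cv2.resize(c,None,fx=2.6,fy=2.6,interpolation=cv2.INTER_CUBIC)/255.)**.6,0,255).astype(np.uint8))
E
```

```text
[ 504.07209421 -235.73518734  266.27074135] [-3.14101242e+00  7.82788979e-04 -6.56748903e-02] 0.6124658906402768 [ 0.70395628 -0.02616933 -5.51383297]
```

View pics/carry.png

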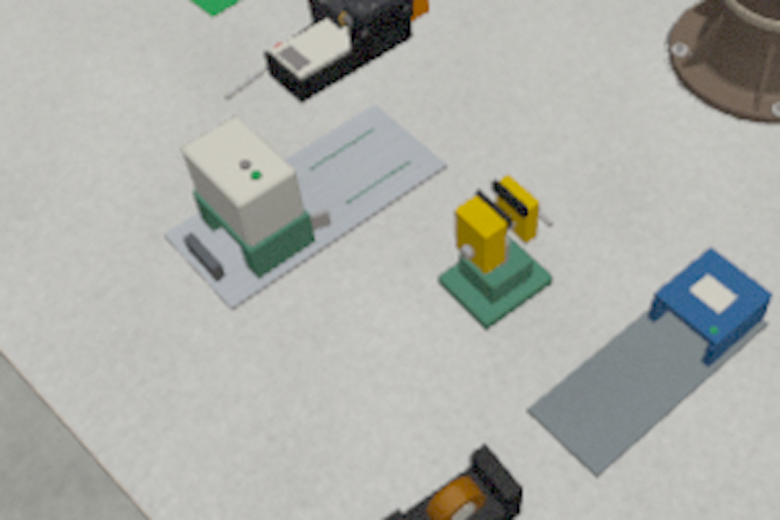

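The module is held upright, cover shut. Lowering onto the plate.

Request:
{"name": "play_rows", "arguments": {
  "targets": [
    {"linear": [0, 0, 30], "turn": 0},
    {"linear": [0, 0, 70], "turn": 0},
    {"linear": [0, 0, 110], "turn": 0},
    {"linear": [0, 0, 145], "turn": 0},
    {"linear": [0, 0, 162], "turn": 0},
    {"linear": [0, 0, 170], "turn": 0},
    {"linear": [0, 0, 174], "turn": 0},
    {"linear": [0, 0, 174], "turn": 0}
  ]
}}

```text
t: 12.2
eef_pos: [504.5, -236.7, 93.3]
tcp_rot: [3.141, -0.001, -0.066]
ft_force: [-0.1, -0.7, -4.6]
opening: 0.606
```

Request:
{"name": "play_rows", "arguments": {
  "targets": [
    {"linear": [0, 0, 1.5], "turn": 0},
    {"linear": [0, 0, 2.5], "turn": 0},
    {"linear": [0, 0, 2.5], "turn": 0}
  ]
}}

```text
t: 12.58
eef_pos: [504.3, -236.7, 90.3]
tcp_rot: [3.141, -0.0, -0.066]
ft_force: [0.3, 0.1, -5.1]
opening: 0.606
```

Request:
{"name": "play_rows", "arguments": {
  "targets": [
    {"linear": [0, 0, 1], "turn": 0},
    {"linear": [0, 0, 2], "turn": 0},
    {"linear": [0, 0, 2], "turn": 0}
  ]
}}

```text
t: 12.95
eef_pos: [504.3, -236.7, 88.8]
tcp_rot: [3.141, -0.0, -0.066]
ft_force: [0.2, 1.6, 4.2]
opening: 0.603
```

Request:
{"name": "play_rows", "arguments": {
  "targets": [
    {"linear": [0, 0, 0.6], "turn": 0},
    {"linear": [0, 0, 0.6], "turn": 0}
  ]
}}

```text
t: 13.2
eef_pos: [504.3, -236.7, 88.8]
tcp_rot: [3.141, -0.001, -0.066]
ft_force: [-4.1, 1.7, 13.9]
opening: 0.607
```

Request:
{"name": "play_rows", "arguments": {
  "hand": 92,
  "targets": [
    {"linear": [0, 0, -1], "turn": 0},
    {"linear": [0, 0, -1], "turn": 0},
    {"linear": [0, 0, -1], "turn": 0},
    {"linear": [0, 0, -1], "turn": 0},
    {"linear": [0, 0, -20], "turn": 0},
    {"linear": [0, 0, -60], "turn": 0},
    {"linear": [-40, 0, -100], "turn": 0},
    {"linear": [-95, 0, -110], "turn": 0},
    {"linear": [-95, 0, -110], "turn": 0}
  ]
}}

```text
t: 14.32
eef_pos: [407.1, -229.8, 198.5]
tcp_rot: [3.141, 0.0, -0.068]
ft_force: [0.1, 0.2, -0.1]
opening: 0.968
```

```bash
python3 - <<'E'
from h import *
print(env.state()['eef_pos'],env.state()['tcp_rot'],env.state()['opening'],env.state()['ft_force'])
for n in ("scene","top"):
    p,d=env.read_camera(n); u,v=proj(n,[530,-240,20])[0].astype(int); print(n,u,v)
    c=p[v-45:v+45,u-50:u+50,::-1]
    cv2.imwrite(f"pics/set_{n}.png",np.clip(255*(cv2.resize(c,None,fx=6,fy=6,interpolation=cv2.INTER_CUBIC)/255.)**.6,0,255).astype(np.uint8))
E
```

```text
[ 407.06064736 -229.84257484  198.52282121] [ 3.14145341e+00  4.55610088e-05 -6.76588946e-02] 0.9675805515465601 [ 0.07346416  0.18030608 -0.08820802]
scene 270 154
top 388 210
```

View pics/set_scene.png

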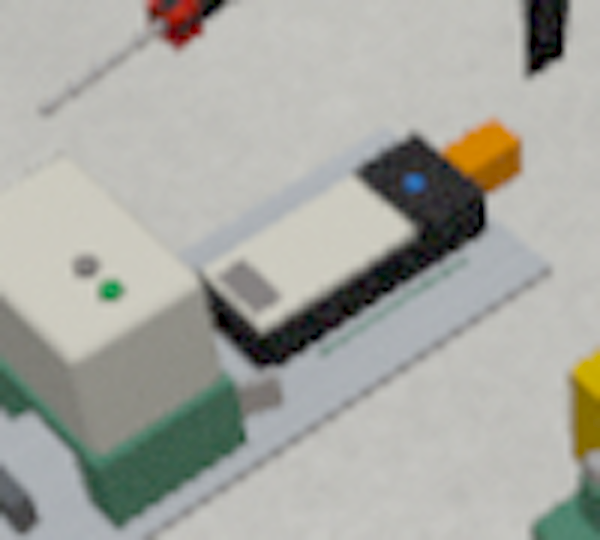

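View pics/set_top.png

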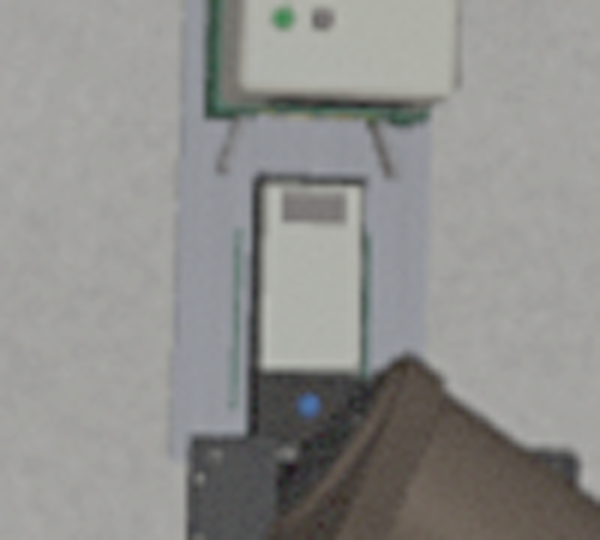

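```bash
cat > fitm.py <<'E'
from h import *
from scipy.optimize import least_squares
def fit(L):
    def w(q,X): c,s=np.cos(q[2]),np.sin(q[2]); return np.array([q[0]+c*X[0]-s*X[1],q[1]+s*X[0]+c*X[1],X[2]+22])
    f=lambda q:np.concatenate([(atz(n,uv,X[2]+22)[0]-w(q,X))[:2] for n,uv,X in L])
    r=least_squares(f,(505,-237,-.066),loss='soft_l1',f_scale=2); print(r.x.round(3)); print(f(r.x).round(1))
    v=r.x[:2]-[514.2,-237.4];c,s=np.cos(-.0662),np.sin(-.0662);print('gantry x,y',c*v[0]+s*v[1],-s*v[0]+c*v[1],'dyaw',r.x[2]+.0662)
E
python3 - <<'E'
from fitm import *
un=lambda a,o:(np.array(a)+.5)/6-.5+np.array(o)
T=lambda *a:un(a,[338,165]); S=lambda *a:un(a,[220,109])
fit([('scene',S(262,367),(75,29,-16)),('scene',S(484,228),(-75,29,-16)),('scene',S(497,121),(-115,-12,14)),('scene',S(522,150),(-115,12,14)),('scene',S(416,134),(-75,-29,16)),('scene',S(484,198),(-75,29,16)),
('top',T(258,178),(75,29,16)),('top',T(366,180),(75,-29,16)),('top',T(258,372),(-30,26,16)),('top',T(362,374),(-30,-26,16))])
E
```

```text
[ 5.07057e+02 -2.36445e+02 -8.20000e-02]
[-4.2 -6.8 -0.4 -6.7  2.5  1.2  6.3  2.4  2.1 -1.2  4.6  0.7 -2.6  2.4
 -0.4  1.5 -2.8  0.7 -1.  -3.8]
gantry x,y -7.190906156091318 0.4801555530347198 dyaw -0.015356721401416043
```

Request:
{"name": "play_rows", "arguments": {
  "hand": 70,
  "targets": [
    {"linear": [3, 1, 30], "turn": 0},
    {"linear": [3, 1, 70], "turn": 0},
    {"linear": [3, 1, 95], "turn": 0},
    {"linear": [3, 1, 110], "turn": 0},
    {"linear": [3, 1, 110], "turn": 0},
    {"linear": [3, 1, 110], "turn": 0}
  ]
}}

```text
t: 15.18
eef_pos: [412.8, -231.7, 88.1]
tcp_rot: [3.141, -0.001, -0.066]
ft_force: [-0.3, -1.0, 0.4]
opening: 0.733
```

Request:
{"name": "play_rows", "arguments": {
  "hand": 10,
  "targets": [
    {"linear": [0, 0, 0], "turn": 0},
    {"linear": [0, 0, 0], "turn": 0},
    {"linear": [0, 0, 0], "turn": 0},
    {"linear": [0, 0, 0], "turn": 0},
    {"linear": [0, 0, 0], "turn": 0},
    {"linear": [0, 0, 0], "turn": 0},
    {"linear": [0, 0, 0], "turn": 0},
    {"linear": [0, 0, 0], "turn": 0}
  ]
}}

```text
t: 16.18
eef_pos: [412.3, -231.5, 87.5]
tcp_rot: [-3.142, 0.0, -0.066]
ft_force: [-0.8, 1.2, 2.5]
opening: 0.253
```

```bash
python3 - <<'E'
from h import *
print(env.state()['eef_pos'],env.state()['tcp_rot'],env.state()['opening']*95.1,env.state()['ft_force'])
o=[]
for n in ("scene","top"):
    p,d=env.read_camera(n); u,v=proj(n,[530,-240,20])[0].astype(int)
    o.append(p[v-50:v+50,u-50:u+50,::-1])
cv2.imwrite(f"pics/tg.png",np.clip(255*(cv2.resize(np.hstack(o),None,fx=4,fy=4,interpolation=cv2.INTER_CUBIC)/255.)**.6,0,255).astype(np.uint8))
E
```

```text
[ 412.33861314 -231.4925845    87.53457583] [-3.14159030e+00  1.32107256e-04 -6.60259949e-02] 24.05381685564088 [-0.79431204  1.23484745  2.46362961]
```

View pics/tg.png

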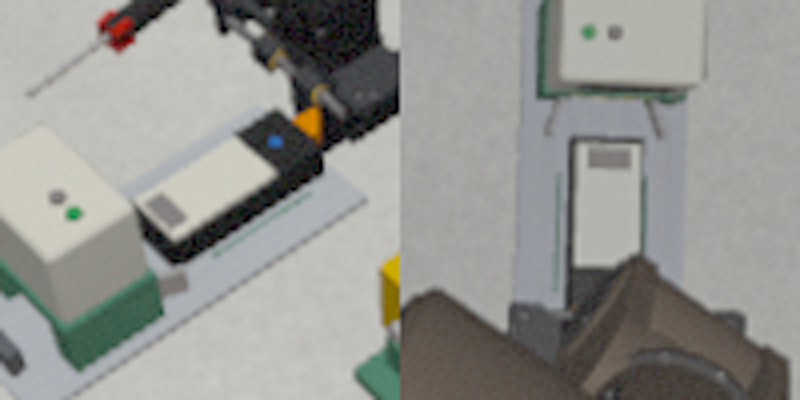

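Request:
{"name": "play_rows", "arguments": {
  "targets": [
    {"linear": [6, -0.5, 0], "turn": 0},
    {"linear": [16, -0.8, 0], "turn": 0},
    {"linear": [26, -0.8, 0], "turn": 0},
    {"linear": [34, -0.8, 0], "turn": 0},
    {"linear": [40, -0.8, 0], "turn": 0},
    {"linear": [46, -0.8, 0], "turn": 0},
    {"linear": [50, -0.8, 0], "turn": 0},
    {"linear": [50, -0.8, 0], "turn": 0}
  ]
}}

```text
t: 17.27
eef_pos: [462.0, -233.9, 87.5]
tcp_rot: [-3.141, 0.001, -0.066]
ft_force: [-2.0, 1.8, 4.0]
opening: 0.25
```

```bash
python3 - <<'E'
from h import *
print(env.state()['eef_pos'],env.state()['tcp_rot'],env.state()['opening']*95.1,env.state()['ft_force'],env.state()['moment'])
o=[]
for n in ("scene","top"):
    p,d=env.read_camera(n); u,v=proj(n,[570,-240,20])[0].astype(int)
    o.append(p[v-50:v+50,u-50:u+50,::-1])
cv2.imwrite(f"pics/mid.png",np.clip(255*(cv2.resize(np.hstack(o),None,fx=4,fy=4,interpolation=cv2.INTER_CUBIC)/255.)**.6,0,255).astype(np.uint8))
E
```

```text
[ 461.99849375 -233.86767278   87.5360998 ] [-3.14106546e+00  1.09483990e-03 -6.64367548e-02] 23.812721145510302 [-2.01528858  1.83135829  3.98615894] [0.34361502 0.40268796 0.01168903]
```

View pics/mid.png

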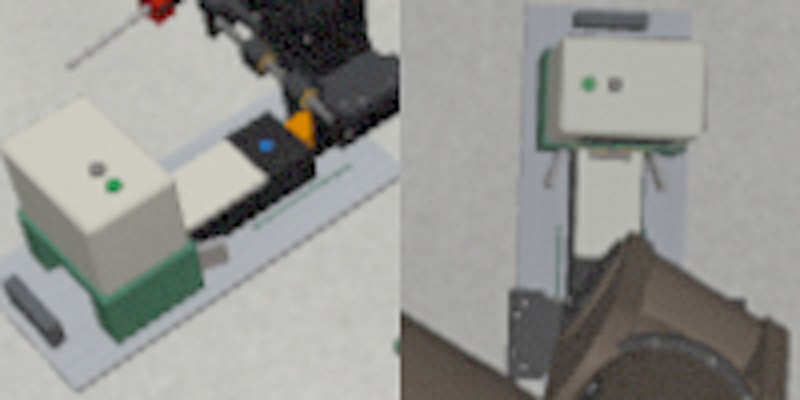

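The nose is entering the mouth centred between the guides, with low forces.

Request:
{"name": "play_rows", "arguments": {
  "targets": [
    {"linear": [6, 0, 0], "turn": 0},
    {"linear": [14, 0, 0], "turn": 0},
    {"linear": [24, 0, 0], "turn": 0},
    {"linear": [34, 0, 0], "turn": 0},
    {"linear": [44, 0, 0], "turn": 0},
    {"linear": [54, 0, 0], "turn": 0},
    {"linear": [64, 0, 0], "turn": 0},
    {"linear": [72, 0, 0], "turn": 0},
    {"linear": [76, 0, 0], "turn": 0},
    {"linear": [76, 0, 0], "turn": 0}
  ]
}}

```text
t: 18.62
eef_pos: [538.0, -239.1, 87.6]
tcp_rot: [-3.141, 0.001, -0.066]
ft_force: [-3.6, 0.6, 4.1]
opening: 0.248
```

Request:
{"name": "play_rows", "arguments": {
  "targets": [
    {"linear": [2, 0, 0], "turn": 0},
    {"linear": [4, 0, 0], "turn": 0},
    {"linear": [6, 0, 0], "turn": 0},
    {"linear": [6, 0, 0], "turn": 0}
  ]
}}

```text
t: 19.12
eef_pos: [543.7, -239.4, 87.6]
tcp_rot: [-3.141, 0.001, -0.066]
ft_force: [-6.3, 1.0, 6.2]
opening: 0.251
```

Request:
{"name": "play_rows", "arguments": {
  "targets": [
    {"linear": [1, 0, 0], "turn": 0},
    {"linear": [2, 0, 0], "turn": 0},
    {"linear": [2, 0, 0], "turn": 0}
  ]
}}

```text
t: 19.5
eef_pos: [545.5, -239.5, 87.6]
tcp_rot: [-3.141, 0.002, -0.066]
ft_force: [-6.0, 0.5, 6.5]
opening: 0.25
```

Request:
{"name": "play_rows", "arguments": {
  "targets": [
    {"linear": [1, 0, 0], "turn": 0},
    {"linear": [2, 0, 0], "turn": 0},
    {"linear": [2, 0, 0], "turn": 0}
  ]
}}

```text
t: 19.88
eef_pos: [547.5, -239.7, 87.6]
tcp_rot: [-3.141, 0.002, -0.066]
ft_force: [-6.5, 0.3, 7.0]
opening: 0.25
```

Request:
{"name": "play_rows", "arguments": {
  "targets": [
    {"linear": [1, 0, 0], "turn": 0},
    {"linear": [2, 0, 0], "turn": 0},
    {"linear": [2, 0, 0], "turn": 0}
  ]
}}

```text
t: 20.25
eef_pos: [548.3, -239.7, 87.5]
tcp_rot: [-3.141, 0.004, -0.066]
ft_force: [-14.5, -0.7, 9.3]
opening: 0.246
```

```bash
python3 - <<'E'
from h import *
print(env.state()['eef_pos'],env.state()['tcp_rot'],env.state()['opening']*95.1,env.state()['ft_force'],env.state()['moment'])
o=[]
for n in ("scene","top"):
    p,d=env.read_camera(n); u,v=proj(n,[620,-240,20])[0].astype(int)
    o.append(p[v-50:v+50,u-50:u+50,::-1])
cv2.imwrite(f"pics/mid2.png",np.clip(255*(cv2.resize(np.hstack(o),None,fx=4,fy=4,interpolation=cv2.INTER_CUBIC)/255.)**.6,0,255).astype(np.uint8))
E
```

```text
[ 548.34578097 -239.74079945   87.54153453] [-3.14051558  0.00440021 -0.06605772] 23.429986053459828 [-14.52461822  -0.73646224   9.30729412] [-0.18670844  2.23646417  0.04318988]
```

View pics/mid2.png

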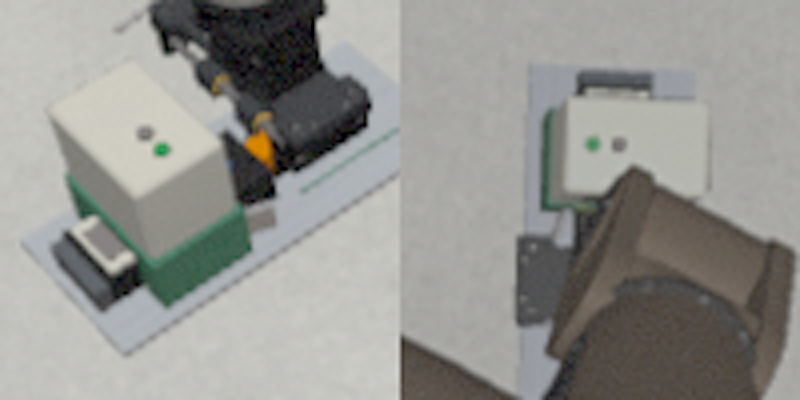

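Request:
{"name": "play_rows", "arguments": {
  "targets": [
    {"linear": [1, 0, 0], "turn": 0},
    {"linear": [1, 0, 0], "turn": 0}
  ]
}}

```text
t: 20.6
eef_pos: [548.7, -239.8, 87.5]
tcp_rot: [-3.14, 0.006, -0.066]
ft_force: [-18.9, -1.4, 13.1]
opening: 0.251
```

Request:
{"name": "play_rows", "arguments": {
  "hand": 70,
  "targets": [
    {"linear": [0, 0, 0], "turn": 0},
    {"linear": [0, 0, 0], "turn": 0},
    {"linear": [0, 0, 0], "turn": 0},
    {"linear": [0, 0, 0], "turn": 0},
    {"linear": [0, 0, 0], "turn": 0},
    {"linear": [0, 0, -20], "turn": 0},
    {"linear": [0, 0, -60], "turn": 0},
    {"linear": [-15, 0, -110], "turn": 0},
    {"linear": [-60, 0, -150], "turn": 0},
    {"linear": [-100, 30, -160], "turn": 0},
    {"linear": [-130, 80, -170], "turn": 0},
    {"linear": [-140, 130, -170], "turn": 0},
    {"linear": [-140, 130, -170], "turn": 0}
  ]
}}

```text
t: 22.22
eef_pos: [401.7, -363.1, 257.7]
tcp_rot: [3.141, -0.001, -0.07]
ft_force: [-0.5, -0.8, -0.3]
opening: 0.739
```

```bash
python3 - <<'E'
from h import *
print(env.state()['eef_pos'],env.state()['ft_force'])
o=[]
for n in ("scene","top"):
    p,d=env.read_camera(n); u,v=proj(n,[620,-240,20])[0].astype(int); print(n,u,v)
    o.append(p[v-50:v+50,u-50:u+50,::-1]); cv2.imwrite(f"pics/endfull_{n}.png",p[:,:,::-1])
cv2.imwrite(f"pics/end.png",np.clip(255*(cv2.resize(np.hstack(o),None,fx=4,fy=4,interpolation=cv2.INTER_CUBIC)/255.)**.6,0,255).astype(np.uint8))
E
```

```text
[ 401.74099199 -363.06337551  257.66085188] [-0.52124247 -0.80876383 -0.27075922]
scene 248 170
top 387 182
```

View pics/end.png

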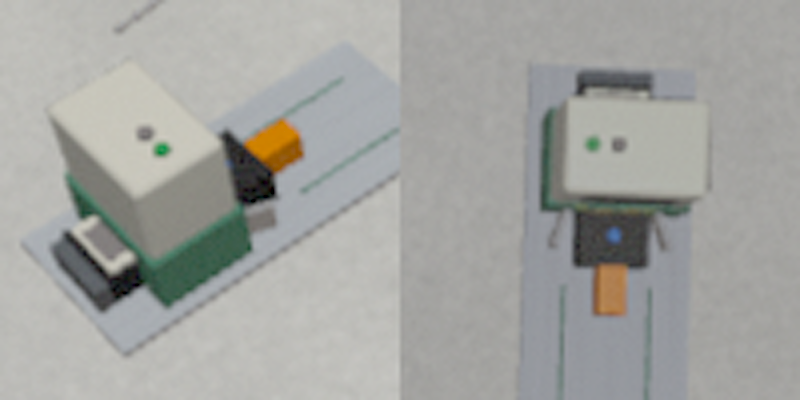

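View pics/endfull_scene.png

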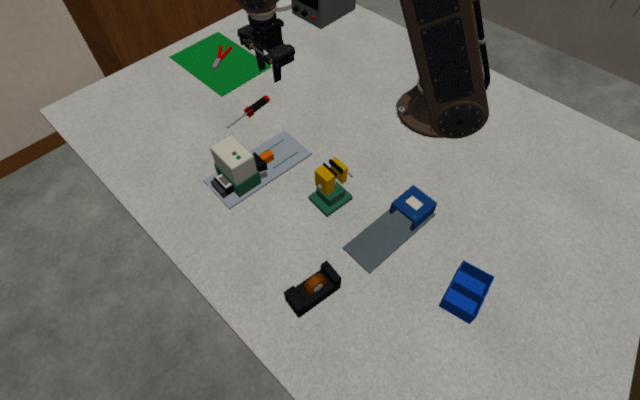

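```bash
python3 - <<'E'
from fitm import *
un=lambda a,o:(np.array(a)+.5)/4-.5+np.array(o)
T=lambda *a:un((a[0]-400,a[1]),[337,132]); S=lambda *a:un(a,[198,120])
fit([('top',T(596,315),(-115,12,14)),('top',T(626,316),(-115,-12,14)),('top',T(574,266),(-75,29,16)),('top',T(646,266),(-75,-29,16)),('scene',S(288,118),(-115,-12,14)),('scene',S(302,142),(-115,12,14))])
c=cv2.imread("pics/endfull_scene.png")[165:200,200:245]
cv2.imwrite("pics/nose.png",np.clip(255*(cv2.resize(c,None,fx=14,fy=14,interpolation=cv2.INTER_CUBIC)/255.)**.5,0,255).astype(np.uint8))
E
```

```text
[ 6.43118e+02 -2.42570e+02 -5.30000e-02]
[-0.2 -1.6 -0.4 -2.  -0.8  0.4  0.8 -0.5 -1.8  1.2  5.8  3.5]
gantry x,y 128.97801397937073 3.3695673610169257 dyaw 0.013461156309921493
```

View pics/nose.png

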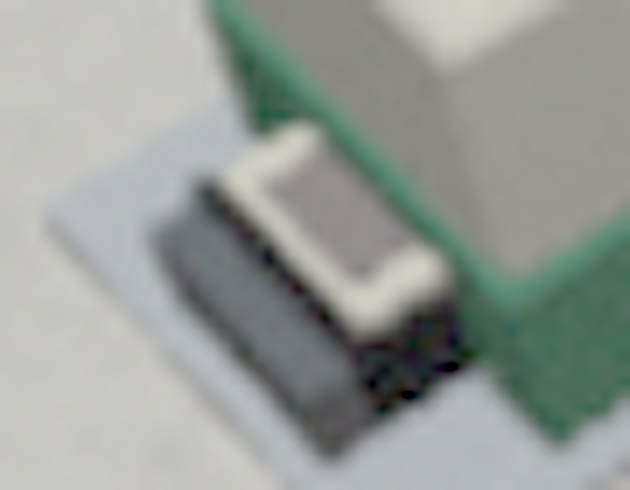

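The nose sits against the stop with no plate visible between them, and the cover is flush. The fit puts module_center at x≈129, against 130 expected. Handing in.

```bash
python3 -c "
from cell import env
print(env.job_done(), env.state()['t'])"
```

```text
the job is handed in; nothing more can be done
the job is handed in; nothing more can be done
```

The module is in the reader, nose against the dark stop and released, and I handed the job in at about 22 s of the 64 s allowed.

**What I did**
- I pressed the white cover home while the module was still in the dock. It met a hard stop at about 20 N, and the pictures then showed it flush.
- I gripped the module by its sides, drew it about 94 mm straight out, and carried it over the vise. I set it on the feed plate outside the gantry mouth and let go.
- I then took it by the orange tongue and slid it in until it stopped. The push force rose from about 6 N to 19 N with almost no further movement, and I let go.

**Last checks**
- **Position:** the nose meets the stop with no visible gap, and the cover is flush. The fit puts `module_center` at gantry x ≈ 129 mm, against 130 expected.
- **Bystanders:** the scene view shows the vise, tape dispenser, bin and screwdriver where they were. I checked this by eye only.
- **Robot:** it is clear of everything.

**Where the checks disagreed:** the picture fits were loose, with some corners off by 4–7 mm. The last fit gave a 3 mm sideways offset and 0.013 rad of yaw. The gripper's position readings put the module within about 1 mm of centre, so I trusted those.

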